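# Close the filter pot of the forge blower

### The job

The cover of the forge blower's air filter was left lying turned on its pot: turn it until its wide lug faces the wide slot so that all three lugs drop into their slots, then press on its thumb pads to bring it down past the spring catches until it is fully home, its flat top flush with the pot's rim all round. Keep pressing firmly for a moment once it is home to confirm that it is seated, but do not hammer or lean on it with full strength, then let go; leave the other things on the bench where they lie.

Things in the scene. Friction and masses are not known exactly. Their poses are not given: they have to be found in the camera images.
- blower: Grey forge blower bolted to the bench with an upright round filter pot. Origin: on the bench under the pot's centre; z up, x towards the pot's wide slot. Pot rim 100 mm above the bench, outer diameter 104, bore 85. Outside each slot a sprung steel catch, up to 70 mm from the axis, not above the rim. Each catch gives way at roughly 8 to 14 N on its pad.
- cover: Loose grey cover, 0.25 kg, a disc of diameter 82 in the pot's bore. Origin: on its axis in the plane of its lugs' undersides; z up, x towards its wide lug. Flat top 18 mm above the origin, bottom 12 below. At first it lies level, lugs on the rim (origin at 100 mm), turned 25 to 85 degrees anticlockwise. In line, it drops 6 mm onto the catches; home, its origin is at 82 mm.
- cover_grip (a point): Middle of the top face of the cover's straight grip rib, 42 mm above the cover's origin; x along the rib. Rib 52 long, 16 wide, 24 high; a small raised pointer on the cover at its end shows the wide lug's side.
- cover_key (a point): Outer end of the cover's wide lug, at its upper edge, 58 mm from the axis. Three lugs, 6 mm thick, at 0 (24 mm wide), 100 and 220 degrees (14 mm wide) anticlockwise seen from above from the cover's x.
- pad0 (a point): Middle of the thumb pad on the wide lug, 43 mm from the axis and 24 mm above the cover's origin. Each lug carries such a pad as wide as the lug, 17 mm long radially (34 to 50 mm from the axis), standing 6 mm above the cover's flat top.
- pad1 (a point): The same for the narrow lug at 100 degrees.
- pad2 (a point): The same for the narrow lug at 220 degrees.
- pot_rim (a point): Centre of the pot's mouth, at rim height (100 mm). The blower's casing (diameter 144, top 157 mm above the bench) and motor stand beside the pot, from 160 to 290 mm along the blower's +y.
- pot_slot (a point): Middle of the wide slot's mouth, at the pot's outer wall and rim height, 52 mm from the axis. Three slots cut 18 mm down from the rim through the 9.5 mm wall: at 0 (28 mm wide), 100 and 220 degrees (18 mm wide) anticlockwise seen from above from the blower's x.
- hammer: Bystander: forge hammer lying, 330 long, origin on the bench under the handle.
- hook: Bystander: small forged hook of 10 mm bar, 115 long, flat on the bench.
- chisel: Bystander: cold chisel, 160 long, flat on the bench.
- nut: Bystander: round steel slug, diameter 32, 13 high.
- tin: Bystander: closed metal tin, diameter 80, 90 high.
- mug: Bystander: mug, diameter 80, 90 high.
Things that resemble listed ones, but are neither listed nor needed, are in the scene too. Leave any red look-alike of the cover alone.

How it is judged:
By the outcome, as a careful person would: the job done as asked, in the order asked, and still so for the second after the job is handed in, with the robot touching nothing.
It also fails if it takes over 72 s, if anything falls off the work surface, if the arm or the gripper's body presses on something with over 40 N, if the wrist force passes 120 N, or if a joint passes its speed limit or range.

### The arm

A 6-joint arm with a two-finger parallel gripper is mounted at the origin on the work surface. World frame = base frame: x ahead of the robot, y to its left, z up, the work surface at z = 0. Lengths are in m, angles in rad, forces in N, time in s.
With the tool pointing down it reaches from about 0.3 to 0.775 m from the base axis. Payload 14.6 kg.
Tool frame: the origin (TCP) lies at the very end of the fingers, on their centre line; the grasp point (between the pads) lies 19 mm behind it; z points along the fingers, y is the line along which they close (so a half turn about z gives the same grasp; the last joint's range is limited). The gripper opens to 94 mm and grips with 3 to 60 N. Pads are 16 mm wide; open, the fingers measure 119 mm over their backs; the gripper's body (75 mm by 177 mm) begins 78 mm behind the grasp point.
Start: joints at [-1.208, 0.3, 1.521, -0, 1.321, -0.067], TCP at [0.229, -0.5, 0.205] pointing down, gripper open.
Joint ranges: [-3.03, 3.03], [-0.79, 2.21], [0.23, 2.52], [-1.04, 4.18], [0, 3.07], [-2.55, 2.55]. Speed limits (rad/s): [2.22, 2.22, 2.57, 3.14, 3.14, 3.14].

### API

Orientations are given as [roll, pitch, yaw] about the fixed x, y, z axes, in that order (R = Rz(yaw) Ry(pitch) Rx(roll)).
In Python, from station import ctrl gives the robot as it stands.
- The arm moves only by the tool move_arm, never from a script. Its argument "increments" is a list of rows, each a list of 7 numbers: the opening, from 0 (shut) to 1 (fully open), then the shift along the tool's x, y, z in units of 50 mm (1.0 is 50 mm), then the turn, a rotation vector about the tool's x, y, z in rad. In form: [[claw, tx, ty, tz, rx, ry, rz], ...]. A call has 1 to 20 rows; each row shifts and turns the commanded pose from where the row before left it, along the tool's axes as they then stand; what a row does not reach is not made up. A row lasts 1/10 s, in which the tool goes at most 50 mm and 8.59 degrees, less where a joint would pass 70% of its speed; a pose out of reach is approached as far as the arm can. A call is refused whole if a number of a shift passes 1 or a number of a turn 0.15, either way. A call with a gripper value outside its range is refused whole. The fingers move at their own pace and stop on an object; "force" is the grip in N (left out, the last holds). Time passes only in rows, so rows that do not move let the fingers close. It gives the time, the measured TCP pose, the force, the opening and the grip force at its end, in the units of the state.
- ctrl.get_obs(): the state, without advancing time (a new reading comes with each control period).
- ctrl.camera(name): name is "scene" or "top" or "wrist"; returns a dict with "color" (384x512x3 uint8, blue, green, red), "K" (3x3 intrinsics, pixels), "pose" (4x4, takes a point from camera to world coordinates); the wrist camera has in their place "tool_from_camera" (4x4, takes a point from camera to tool coordinates, whose origin is the TCP and whose axes are the flange's). Camera axes: x right, y down, z forward; pixel columns grow to the right and rows downward; lengths in m; the calibration is good to about 2 mm. A picture is of the moment at which its call begins: read the wrist's pose just before it. There is no depth.
- ctrl.hand_in(): hands the job in; it is judged then, once.
Trained networks look in a picture, given as the dict that the camera call returned (one of the last four; its "shot" number tells which), for a name from the list of things; names that differ only in an ending like _2 or _b are one class to them, and where a whole thing is asked for, a point or a joint stands for the part that bears it (a point fixed in the world has none). Each returns a list of dicts, best first, with "conf" (0 to 1); they miss things now and then, are a little off and sometimes report something else, mostly with a low value. They report only what shows in the picture. A call takes as long as a camera call. They do not tell look-alikes from the thing itself.
- ctrl.cut_out(name, picture): "mask" (384x512 bool, what is visible of it) and "centre" ([row, column] in pixels, amid what is visible of it).
The state is a dict: "time_s": time; "qpos": joint angles; "joint_vel": joint speeds; "tau": joint torques, N m; "ee_pos": TCP position; "eef_rot": TCP orientation; "force": force on the tool from outside, world axes, zero at the start; "moment": the same for the moment, N m; "grip_width": finger opening in m; "grip_force": force on a finger pad.
Only numpy, scipy, OpenCV 4.12 (cv2) and the standard library are available. Lean on these libraries where they do the work, as an engineer would, in place of code of your own. Each camera call takes 0.05 s, during which the arm holds its last target. There are 200 camera calls.

## Working session

There is one attempt and no reset: what is moved stays moved. The work goes in short steps, Python scripts to look and compute and a tool call to move; the robot and the scene stay as the last step left them, time stands still between calls to the robot, and variables do not carry over. Pictures are saved under pics/ and viewed, at most 10 in all, crops included, and the job is handed in when it is done.

Besides the shell and the picture viewer there is one more tool, called after "Call:" in YAML: its name, and indented under it one key for each argument. move_arm: Moves the arm, as the interface text tells. Its arguments: {"type":"object","properties":{"increments":{"type":"array","items":{"type":"array","items":{"type":"number"}}},"force":{"type":"number"}},"required":["increments"]}

```bash
mkdir -p pics; cat > h.py <<'E'
import numpy as np,cv2
from station import ctrl
from scipy.spatial.transform import Rotation as R
def ray_plane(pic,rc,z,pose=None):
    P=pic["pose"] if pose is None else pose
    d=P[:3,:3]@np.linalg.inv(pic["K"])@np.array([rc[1],rc[0],1.]);o=P[:3,3]
    return o+d*(z-o[2])/d[2]
def proj(pic,X,pose=None):
    P=pic["pose"] if pose is None else pose
    c=P[:3,:3].T@(np.asarray(X)-P[:3,3]);u=pic["K"]@c
    return u[:2]/u[2]
E
python3 - <<'E'
from h import *
o=ctrl.get_obs();print({k:np.round(v,3) for k,v in o.items()})
ims=[]
for n in("top","scene"):
    p=ctrl.camera(n);ims.append(p["color"])
    for k,z in(("blower",.1),("cover",.118),("cover_grip",.142),("cover_key",.106),("pot_rim",.1),("pot_slot",.1),("pad0",.124),("pad1",.124),("pad2",.124)):
        for r in ctrl.cut_out(k,p)[:3]: print(n,k,round(r["conf"],2),np.round(r["centre"]),int(r["mask"].sum()),np.round(ray_plane(p,r["centre"],z),3))
    cv2.imwrite(f"pics/{n}.png",p["color"])
E
```

```text
{'time_s': np.float64(0.0), 'qpos': array([-1.208,  0.3  ,  1.522, -0.   ,  1.321, -0.067]), 'joint_vel': array([ 0.   ,  0.001,  0.001, -0.   ,  0.001,  0.001]), 'tau': array([-1.0000e-03, -5.3180e+01, -3.5274e+01,  7.1000e-02,  2.4000e-02,
       -0.0000e+00]), 'ee_pos': array([ 0.229, -0.5  ,  0.205]), 'eef_rot': array([-3.14, -0.  ,  0.43]), 'force': array([-0.884,  0.221,  0.616]), 'moment': array([-0.014,  0.055, -0.018]), 'grip_force': np.float64(0.0), 'grip_width': np.float64(0.094)}
top blower 0.56 [196. 225.] 4950 [0.496 0.074 0.1  ]
top cover 0.92 [240. 317.] 554 [ 0.347 -0.216  0.118]
top cover 0.88 [189. 349.] 559 [ 0.508 -0.326  0.118]
top cover 0.8 [184. 272.] 577 [ 0.529 -0.08   0.118]
top cover_grip 0.84 [267. 194.] 552 [0.271 0.164 0.142]
top cover_grip 0.82 [189. 276.] 568 [ 0.51  -0.091  0.142]
top cover_grip 0.81 [191. 349.] 522 [ 0.497 -0.322  0.142]
top cover_key 0.97 [185. 273.] 586 [ 0.529 -0.083  0.106]
top cover_key 0.93 [237. 320.] 529 [ 0.359 -0.226  0.106]
top cover_key 0.82 [262. 196.] 565 [0.286 0.163 0.106]
top pot_rim 0.74 [199. 223.] 4813 [0.487 0.0
[... 1122 characters left out ...]
r_key 0.9 [243. 132.] 939 [ 0.616 -0.32   0.106]
scene cover_key 0.85 [168. 313.] 478 [0.386 0.15  0.106]
scene pot_rim 0.63 [225. 287.] 7485 [0.592 0.042 0.1  ]
scene pot_slot 0.47 [207. 232.] 873 [ 0.515 -0.086  0.1  ]
scene pad0 0.96 [197. 177.] 701 [ 0.49  -0.22   0.124]
scene pad0 0.8 [244. 130.] 907 [ 0.637 -0.319  0.124]
scene pad0 0.8 [169. 313.] 444 [0.413 0.142 0.124]
scene pad1 0.96 [197. 177.] 701 [ 0.49  -0.22   0.124]
scene pad1 0.8 [244. 130.] 907 [ 0.637 -0.319  0.124]
scene pad1 0.8 [169. 313.] 444 [0.413 0.142 0.124]
scene pad2 0.96 [197. 177.] 701 [ 0.49  -0.22   0.124]
scene pad2 0.8 [244. 130.] 907 [ 0.637 -0.319  0.124]
scene pad2 0.8 [169. 313.] 444 [0.413 0.142 0.124]
```

View pics/top.png

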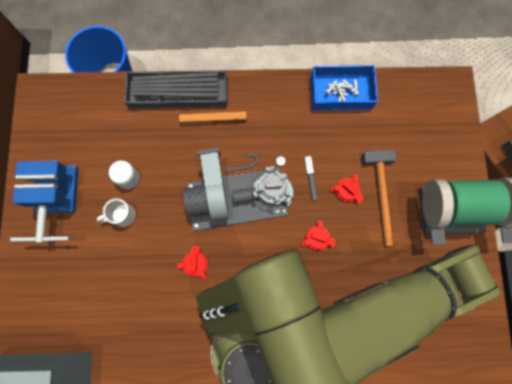

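View pics/scene.png

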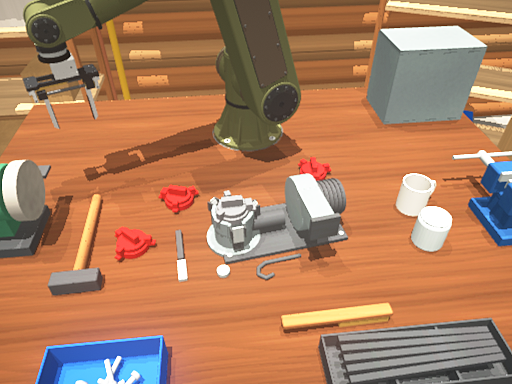

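Candidates for the cover, as (col,row) in the top image:
- grey one on the pot: (272,186)
- red look-alikes: (348,189), (319,237) and (194,263)

I choose the grey one on the pot and will check it in a close crop.

```bash
python3 - <<'E'
from h import *
a=cv2.imread("pics/top.png")[150:235,175:305];b=cv2.imread("pics/scene.png")[180:265,195:325]
cv2.imwrite("pics/crop.png",np.vstack([cv2.resize(x,None,fx=3.5,fy=3.5,interpolation=cv2.INTER_CUBIC) for x in(a,b)]))
p=ctrl.camera("top");q=ctrl.camera("scene")
print(np.round(p["pose"],3).tolist(),p["K"][0,0]);print(np.round(q["pose"],3).tolist())
print(ray_plane(p,(188,272),.118),ray_plane(p,(200,192),.03),ray_plane(p,(175,207),.157))
E
```

```text
[[-0.02, -0.979, 0.205, 0.224], [-1.0, 0.019, -0.009, -0.017], [0.005, -0.205, -0.979, 1.411], [0.0, 0.0, 0.0, 1.0]] 412.6309964321412
[[0.102, 0.648, -0.755, 1.259], [0.995, -0.071, 0.073, -0.102], [-0.006, -0.758, -0.652, 0.79], [0.0, 0.0, 0.0, 1.0]]
[ 0.51712655 -0.07958223  0.118     ] [0.5003321  0.19013069 0.03      ] [0.55394399 0.12499072 0.157     ]
```

View pics/crop.png

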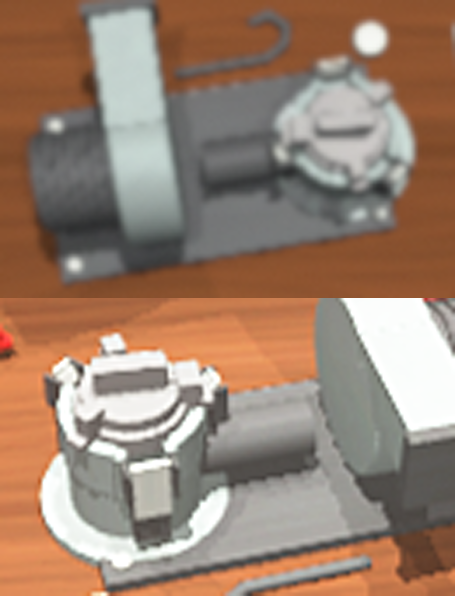

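The crop confirms the grey cover on the pot: the rib is at crop (350,128) and the wide lug points left, towards the casing. I'll move above it for a wrist view.

Call:
move_arm:
  increments:
    - [1,0.2,-0.12,-0.4,0,0,0]
    - [1,0.4,-0.25,-0.4,0,0,0]
    - [1,0.5,-0.3,-0.4,0,0,0]
    - [1,0.5,-0.3,-0.4,0,0,0]
    - [1,0.5,-0.3,-0.4,0,0,0]
    - [1,0.5,-0.3,-0.4,0,0,0]
    - [1,0.5,-0.3,0,0,0,0]
    - [1,0.5,-0.3,0,0,0,0]
    - [1,0.5,-0.3,0,0,0,0]
    - [1,0.5,-0.3,0,0,0,0]
    - [1,0.5,-0.3,0,0,0,0]
    - [1,0.5,-0.3,0,0,0,0]
    - [1,0.5,-0.3,0,0,0,0]
    - [1,0.5,-0.3,0,0,0,0]
    - [1,0.5,-0.3,0,0,0,0]
    - [1,0.5,-0.3,0,0,0,0]
    - [1,0.5,-0.3,0,0,0,0]
    - [1,0.5,-0.3,0,0,0,0]
    - [1,0.2,-0.12,0,0,0,0]
    - [1,0,0,0,0,0,0]

```text
time_s: 3.1
ee_pos: [0.5192, -0.0754, 0.3252]
eef_rot: [-3.141, 0.0, 0.432]
force: [-0.0, -0.3, 0.5]
grip_width: 0.0943
grip_force: 0.0
```

Call:
move_arm:
  increments:
    - [1,0,0,0,0,0,-0.12]
    - [1,0,0,0,0,0,-0.12]
    - [1,0,0,0,0,0,-0.12]
    - [1,0,0,0,0,0,-0.12]
    - [1,0,0,0,0,0,-0.12]
    - [1,0,0,0,0,0,-0.12]
    - [1,0,0,0,0,0,-0.12]
    - [1,0,0,0,0,0,-0.12]
    - [1,0,0,0,0,0,-0.12]
    - [1,0,0,0,0,0,0]
    - [1,0,0,0,0,0,0]

```text
time_s: 4.2
ee_pos: [0.5186, -0.0769, 0.3256]
eef_rot: [3.141, 0.0, 1.505]
force: [0.1, 0.7, 0.2]
grip_width: 0.0942
grip_force: 0.0
```

```bash
cat >> h.py <<'E'
def wrist():
    o=ctrl.get_obs();T=np.eye(4);T[:3,:3]=R.from_euler("xyz",o["eef_rot"]).as_matrix();T[:3,3]=o["ee_pos"]
    p=ctrl.camera("wrist");p["pose"]=T@p["tool_from_camera"];return o,p
E
python3 - <<'E'
from h import *
o,p=wrist();print(np.round(o["ee_pos"],4),np.round(o["eef_rot"],3),o["time_s"],np.round(o["qpos"],2));print(np.round(p["tool_from_camera"],3).tolist(),p["K"][0,0])
for k,z in(("blower",.1),("cover",.118),("cover_grip",.142),("cover_key",.106),("pot_slot",.1)):
    for r in ctrl.cut_out(k,p)[:2]: print(k,round(r["conf"],2),np.round(r["centre"]),int(r["mask"].sum()),np.round(ray_plane(p,r["centre"],z),3))
cv2.imwrite("pics/w1.png",p["color"])
E
```

```text
[ 0.5186 -0.0769  0.3256] [3.141 0.    1.505] 4.2 [-0.22  0.18  1.39 -0.    1.57 -0.15]
[[-0.001, -0.974, -0.227, 0.064], [1.0, -0.001, -0.0, -0.001], [0.0, -0.227, 0.974, -0.178], [0.0, 0.0, 0.0, 1.0]] 319.5994777011176
blower 0.95 [ 75. 246.] 21571 [0.51  0.036 0.1  ]
cover 0.89 [262. 183.] 1080 [ 0.41  -0.193  0.118]
cover 0.72 [325. 273.] 1281 [ 0.522 -0.295  0.118]
cover_grip 0.92 [173. 261.] 3796 [ 0.519 -0.078  0.142]
cover_grip 0.72 [324. 274.] 1227 [ 0.523 -0.276  0.142]
cover_key 0.96 [ 6. 79.] 940 [0.327 0.12  0.106]
cover_key 0.84 [322. 273.] 1396 [ 0.523 -0.299  0.106]
pot_slot 0.72 [341. 341.] 339 [ 0.62  -0.341  0.1  ]
pot_slot 0.69 [ 74. 248.] 21454 [0.512 0.036 0.1  ]
```

View pics/w1.png

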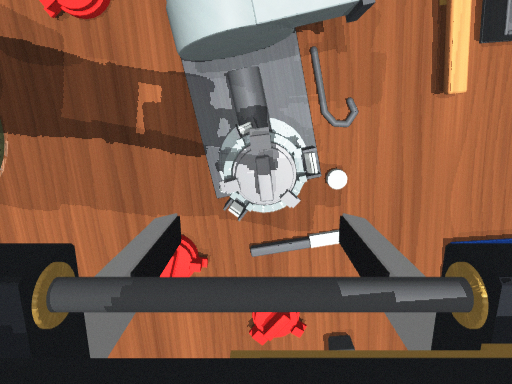

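```bash
cat >> h.py <<'E'
def overlay(p,c,by,cy,zc,name,box,f=6):
    r0,r1,c0,c1=box
    im=cv2.resize(p["color"][r0:r1,c0:c1],None,fx=f,fy=f,interpolation=cv2.INTER_CUBIC)
    def pl(pts,col):
        q=np.array([(proj(p,X)-[c0,r0]+.5)*f for X in pts]);cv2.polylines(im,[np.int32(q)],False,col,1)
    def P(r,a,z,w=0):return [c[0]+r*np.cos(a)-w*np.sin(a),c[1]+r*np.sin(a)+w*np.cos(a),z]
    t=np.linspace(0,2*np.pi,90)
    pl([P(.052,a,.1) for a in t],(255,0,0));pl([P(.041,a,zc+.018) for a in t],(0,200,0))
    for a,w,s in((0,.012,.014),(100,.007,.009),(220,.007,.009)):
        b=by+np.radians(a);pl([P(.0425,b,.1,s),P(.052,b,.1,s),P(.052,b,.1,-s),P(.0425,b,.1,-s)],(255,0,255))
        b=cy+np.radians(a);pl([P(.034,b,zc+.024,w),P(.05,b,zc+.024,w),P(.05,b,zc+.024,-w),P(.034,b,zc+.024,-w),P(.034,b,zc+.024,w)],(0,0,255))
    pl([P(x,cy,zc+.042,y) for x,y in((.026,.008),(.026,-.008),(-.026,-.008),(-.026,.008),(.026,.008))],(0,255,255))
    cv2.imwrite(name,im)
E
python3 - <<'E'
from h import *
o,p=wrist()
overlay(p,(.519,-.078),.17,1.52,.1,"pics/w2.png",(115,225,205,330))
E
```

```text
(no output)
```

View pics/w2.png

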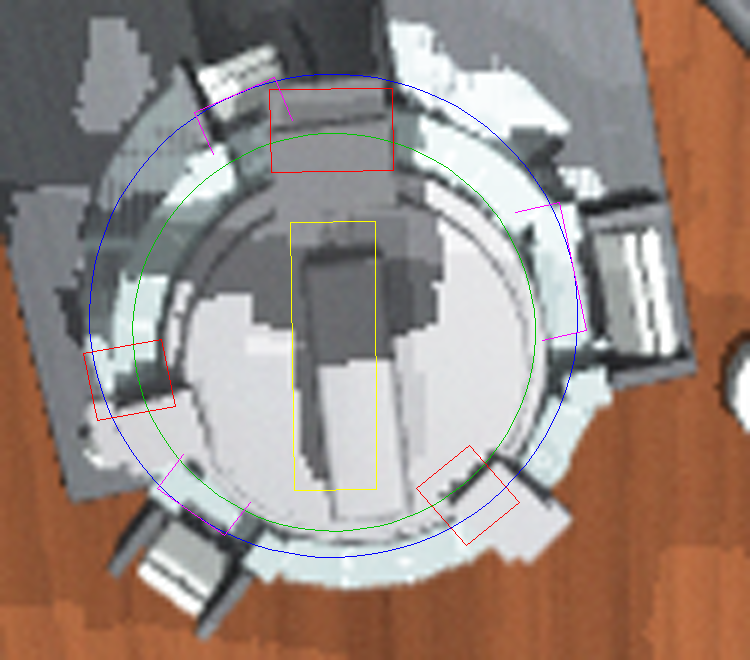

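```bash
python3 - <<'E'
from h import *
o,p=wrist()
overlay(p,(.5245,-.0835),.2,1.62,.1,"pics/w3.png",(115,225,205,330))
E
```

```text
(no output)
```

View pics/w3.png

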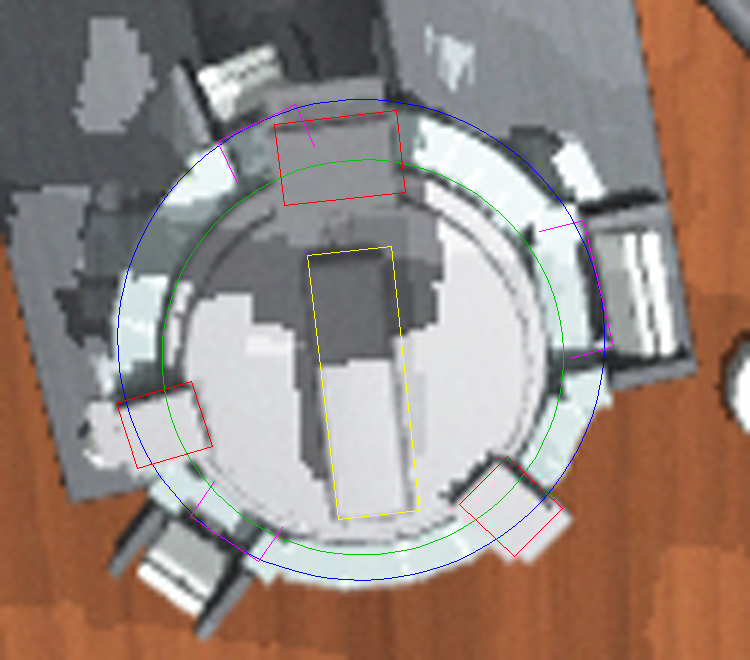

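The fit agrees with the picture: centre about (0.524, -0.0845), slot yaw about 0.19, cover yaw about 1.62. Now I'll descend and straddle the rib.

Call:
move_arm:
  increments:
    - [0.32,-0.145,0.12,0,0,0,0]
    - [0.32,0,0,0,0,0,-0.115]
    - [0.32,0,0,0.3,0,0,0]
    - [0.32,0,0,0.5,0,0,0]
    - [0.32,0,0,0.5,0,0,0]
    - [0.32,0,0,0.5,0,0,0]
    - [0.32,0,0,0.5,0,0,0]
    - [0.32,0,0,0.5,0,0,0]
    - [0.32,0,0,0.4,0,0,0]
    - [0.32,0,0,0.2,0,0,0]
    - [0.32,0,0,0.15,0,0,0]
    - [0.32,0,0,0.15,0,0,0]
    - [0.32,0,0,0.15,0,0,0]
    - [0.32,0,0,0.1,0,0,0]
    - [0.32,0,0,0.1,0,0,0]
    - [0.32,0,0,0,0,0,0]
    - [0.32,0,0,0,0,0,0]

```text
time_s: 6.3
ee_pos: [0.5246, -0.0838, 0.1231]
eef_rot: [3.141, 0.0, 1.625]
force: [0.5, 0.2, 0.0]
grip_width: 0.0296
grip_force: 0.0
```

Call:
move_arm:
  force: 8
  increments:
    - [0,0,0,0,0,0,0]
    - [0,0,0,0,0,0,0]
    - [0,0,0,0,0,0,0]
    - [0,0,0,0,0,0,0]
    - [0,0,0,0,0,0,0]
    - [0,0,0,0,0,0,0]

```text
time_s: 6.9
ee_pos: [0.5246, -0.0838, 0.1232]
eef_rot: [3.141, 0.0, 1.625]
force: [-0.9, 0.4, 3.3]
grip_width: 0.0159
grip_force: 8.0
```

Call:
move_arm:
  increments:
    - [0,0,0,0,0,0,0.04]
    - [0,0,0,0,0,0,0.08]
    - [0,0,0,0,0,0,0.08]
    - [0,0,0,0,0,0,0.08]
    - [0,0,0,0,0,0,0.08]
    - [0,0,0,0,0,0,0.08]
    - [0,0,0,0,0,0,0.08]
    - [0,0,0,0,0,0,0.08]
    - [0,0,0,0,0,0,0.08]
    - [0,0,0,0,0,0,0.08]
    - [0,0,0,0,0,0,0.08]
    - [0,0,0,0,0,0,0.08]
    - [0,0,0,0,0,0,0.08]
    - [0,0,0,0,0,0,0.08]
    - [0,0,0,0,0,0,0.08]
    - [0,0,0,0,0,0,0.04]
    - [0,0,0,0,0,0,0]

```text
time_s: 8.6
ee_pos: [0.5247, -0.0838, 0.1232]
eef_rot: [3.141, -0.0, 0.424]
force: [-0.1, -0.1, 4.8]
grip_width: 0.016
grip_force: 8.0
```

```bash
python3 - <<'E'
from h import *
o,p=wrist();print(o["force"],o["moment"],o["eef_rot"])
overlay(p,(.524,-.0845),.19,o["eef_rot"][2],.1,"pics/w4.png",(0,384,0,512),1.5)
E
```

```text
[-0.06644443 -0.13400581  4.7749265 ] [-0.04084115  0.01123884  0.07004171] [ 3.14127474e+00 -4.61088679e-04  4.24269612e-01]
```

View pics/w4.png

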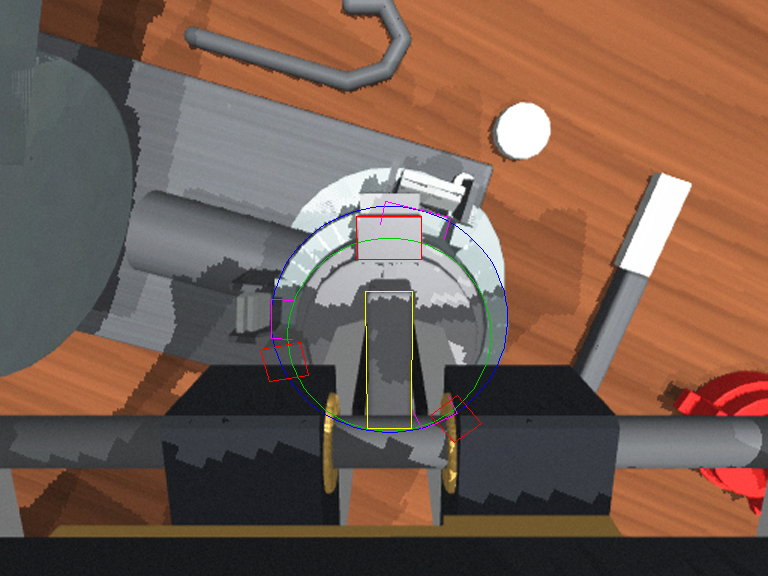

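Call:
move_arm:
  increments:
    - [0,0,0,0,0,0,0.06]
    - [0,0,0,0,0,0,0.06]
    - [0,0,0,0,0,0,0.06]
    - [0,0,0,0,0,0,0.03]
    - [0,0,0,0.02,0,0,0]
    - [0,0,0,0,0,0,0]

```text
time_s: 9.25
ee_pos: [0.5248, -0.0838, 0.1225]
eef_rot: [3.141, -0.001, 0.216]
force: [-0.7, 1.1, 7.9]
grip_width: 0.0161
grip_force: 8.0
```

Call:
move_arm:
  increments:
    - [0,0,0,0.01,0,0,0.01]
    - [0,0,0,0.01,0,0,0.01]
    - [0,0,0,0,0,0,0]

```text
time_s: 9.55
ee_pos: [0.525, -0.0838, 0.1218]
eef_rot: [3.141, -0.002, 0.196]
force: [-1.3, 0.7, 10.4]
grip_width: 0.0159
grip_force: 8.0
```

Call:
move_arm:
  increments:
    - [0,0,0,0.01,0,0,0.01]
    - [0,0,0,0.01,0,0,0.01]
    - [0,0,0,0,0,0,0]

```text
time_s: 9.85
ee_pos: [0.5252, -0.0837, 0.1209]
eef_rot: [3.141, -0.002, 0.176]
force: [-0.5, 1.6, 11.4]
grip_width: 0.0166
grip_force: 8.0
```

Call:
move_arm:
  force: 3
  increments:
    - [0,0,0,-0.02,0,0,0]
    - [0,0,0,0,0,0,0.01]
    - [0,0,0,0,0,0,0.01]
    - [0,0,0,0,0,0,0]

```text
time_s: 10.25
ee_pos: [0.5242, -0.0838, 0.1205]
eef_rot: [-3.141, 0.001, 0.154]
force: [-0.9, -0.9, -2.4]
grip_width: 0.0157
grip_force: 3.0
```

```bash
python3 - <<'E'
from h import *
o,p=wrist();print(o["force"],o["moment"],o["eef_rot"],o["ee_pos"])
y=o["eef_rot"][2]
overlay(p,(.524,-.0845),.19,y,.1,"pics/a.png",(115,290,160,350),3)
overlay(p,(.524,-.0845),.19,y,.094,"pics/b.png",(115,290,160,350),3)
a,b=cv2.imread("pics/a.png"),cv2.imread("pics/b.png")
raw=cv2.resize(p["color"][115:290,160:350],(400,400),interpolation=cv2.INTER_CUBIC)
cv2.imwrite("pics/w5.png",np.hstack([raw,cv2.resize(b,(400,400))]))
E
```

```text
[-0.91323498 -0.91118031 -2.44181347] [0.06386413 0.0046891  0.00725162] [-3.14125811e+00  8.73702865e-04  1.54491071e-01] [ 0.52421814 -0.08375645  0.12051336]
```

View pics/w5.png

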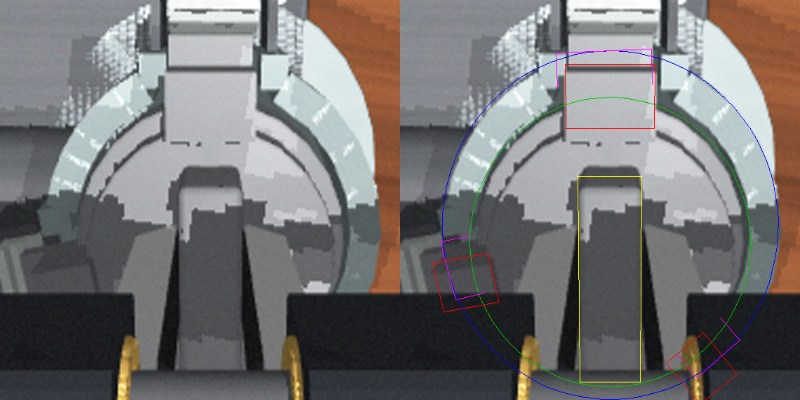

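The wide lug lies inside its slot, with gaps on both sides at about (155,70) and (268,75), and the arm is carrying the cover's weight. I'll let go so it drops.

Call:
move_arm:
  increments:
    - [0.3,0,0,0,0,0,0]
    - [0.3,0,0,0,0,0,0]
    - [0.3,0,0,-0.3,0,0,0]
    - [0.3,0,0,-0.6,0,0,0]
    - [0.3,0,0,-0.8,0,0,0]
    - [0.3,0,0,-0.8,0,0,0]
    - [0.3,0,0,-0.5,0,0,0]
    - [0,0,0,0,0,0,0]
    - [0,0,0,0,0,0,0]

```text
time_s: 11.2
ee_pos: [0.5244, -0.0838, 0.2707]
eef_rot: [3.142, -0.0, 0.155]
force: [0.7, 0.4, -0.1]
grip_width: 0.0154
grip_force: 0.0
```

```bash
python3 - <<'E'
from h import *
o,p=wrist();print(o["force"],o["eef_rot"],o["ee_pos"])
ims=[]
for z in(.1,.094):
    overlay(p,(.524,-.0845),.17,.17,z,"pics/a.png",(90,290,150,360),3)
    ims.append(cv2.imread("pics/a.png")[:,60:460])
cv2.imwrite("pics/w6.png",np.hstack(ims)[:600])
E
```

```text
[ 0.65221616  0.3556061  -0.09455664] [ 3.14151874e+00 -1.42391633e-04  1.54851186e-01] [ 0.52440619 -0.08377391  0.27069395]
```

View pics/w6.png

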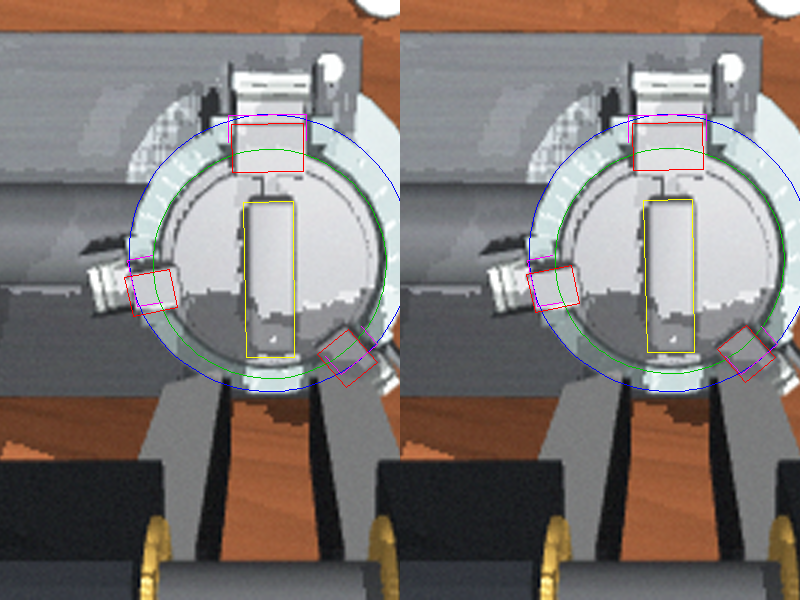

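The cover is aligned and all three lugs are in their slots, with the z=94 mm overlay matching the pads at about (268,148), (152,290) and (346,358). Next I'll press pad0 with shut fingers.

Call:
move_arm:
  increments:
    - [0,0.45,0,0,0,0,0]
    - [0,0.4,0,0,0,0,0]
    - [0,0,0,0.4,0,0,0]
    - [0,0,0,0.6,0,0,0]
    - [0,0,0,0.7,0,0,0]
    - [0,0,0,0.6,0,0,0]
    - [0,0,0,0.4,0,0,0]
    - [0,0,0,0.2,0,0,0]
    - [0,0,0,0.06,0,0,0]
    - [0,0,0,0,0,0,0]

```text
time_s: 12.25
ee_pos: [0.5665, -0.0772, 0.1231]
eef_rot: [-3.142, 0.0, 0.155]
force: [0.1, 0.3, 0.7]
grip_width: 0.0006
grip_force: 0.0
```

Call:
move_arm:
  increments:
    - [0,0,0,0.02,0,0,0]
    - [0,0,0,0.02,0,0,0]
    - [0,0,0,0.02,0,0,0]
    - [0,0,0,0.02,0,0,0]

```text
time_s: 12.65
ee_pos: [0.5666, -0.0773, 0.1192]
eef_rot: [3.141, -0.0, 0.155]
force: [-0.2, 0.7, 0.5]
grip_width: 0.0005
grip_force: 0.0
```

Call:
move_arm:
  increments:
    - [0,0,0,0.015,0,0,0]
    - [0,0,0,0.015,0,0,0]

```text
time_s: 12.85
ee_pos: [0.5665, -0.0772, 0.1174]
eef_rot: [3.142, -0.0, 0.155]
force: [-0.3, -0.5, -0.2]
grip_width: 0.0003
grip_force: 0.0
```

Call:
move_arm:
  increments:
    - [0,0,0,0.015,0,0,0]
    - [0,0,0,0.015,0,0,0]

```text
time_s: 13.05
ee_pos: [0.5668, -0.0773, 0.1166]
eef_rot: [3.141, -0.001, 0.155]
force: [-1.7, 0.2, 8.7]
grip_width: 0.0006
grip_force: 3.9
```

Call:
move_arm:
  increments:
    - [0,0,0,0.015,0,0,0]
    - [0,0,0,0.015,0,0,0]

```text
time_s: 13.25
ee_pos: [0.567, -0.0775, 0.1155]
eef_rot: [3.141, -0.002, 0.155]
force: [-1.1, -0.4, 8.5]
grip_width: 0.0003
grip_force: 4.6
```

Call:
move_arm:
  increments:
    - [0,0,0,0.02,0,0,0]
    - [0,0,0,0.02,0,0,0]

```text
time_s: 13.45
ee_pos: [0.5672, -0.0774, 0.1133]
eef_rot: [3.141, -0.002, 0.155]
force: [3.8, -0.3, 6.7]
grip_width: 0.0004
grip_force: 3.8
```

Call:
move_arm:
  increments:
    - [0,0,0,0.02,0,0,0]
    - [0,0,0,0.02,0,0,0]

```text
time_s: 13.65
ee_pos: [0.5677, -0.0775, 0.1117]
eef_rot: [3.14, -0.004, 0.155]
force: [4.5, -1.3, 8.8]
grip_width: 0.0006
grip_force: 4.7
```

Call:
move_arm:
  increments:
    - [0,0,0,0.02,0,0,0]
    - [0,0,0,0.02,0,0,0]

```text
time_s: 13.85
ee_pos: [0.5681, -0.0776, 0.11]
eef_rot: [3.14, -0.005, 0.155]
force: [7.1, -1.4, 7.5]
grip_width: 0.0002
grip_force: 4.2
```

Call:
move_arm:
  increments:
    - [0,0,0,-0.3,0,0,0]
    - [0,0,0,-0.7,0,0,0]
    - [0,-0.5,-0.42,0,0,0,0]
    - [0,-0.52,-0.42,0,0,0,0]
    - [0,0,0,0.3,0,0,0]
    - [0,0,0,0.3,0,0,0]
    - [0,0,0,0.13,0,0,0]
    - [0,0,0,0,0,0,0]

```text
time_s: 14.65
ee_pos: [0.5092, -0.0436, 0.1212]
eef_rot: [-3.141, 0.002, 0.155]
force: [0.3, -0.2, 1.4]
grip_width: 0.0004
grip_force: 0.0
```

Call:
move_arm:
  increments:
    - [0,0,0,0.02,0,0,0]
    - [0,0,0,0.02,0,0,0]
    - [0,0,0,0.02,0,0,0]
    - [0,0,0,0.02,0,0,0]

```text
time_s: 15.05
ee_pos: [0.5097, -0.0437, 0.1181]
eef_rot: [3.141, -0.0, 0.155]
force: [0.1, -0.3, -0.6]
grip_width: 0.0005
grip_force: 0.0
```

Call:
move_arm:
  increments:
    - [0,0,0,0.02,0,0,0]
    - [0,0,0,0.02,0,0,0]

```text
time_s: 15.25
ee_pos: [0.5096, -0.0436, 0.1159]
eef_rot: [-3.142, -0.0, 0.155]
force: [-1.3, 0.3, 3.4]
grip_width: 0.0003
grip_force: 1.4
```

Call:
move_arm:
  increments:
    - [0,0,0,0.02,0,0,0]
    - [0,0,0,0.02,0,0,0]

```text
time_s: 15.45
ee_pos: [0.5097, -0.0435, 0.1144]
eef_rot: [-3.141, -0.0, 0.155]
force: [-4.3, 2.8, 10.6]
grip_width: 0.0006
grip_force: 5.4
```

Call:
move_arm:
  increments:
    - [0,0,0,0.02,0,0,0]
    - [0,0,0,0.02,0,0,0]

```text
time_s: 15.65
ee_pos: [0.5096, -0.0434, 0.1122]
eef_rot: [-3.141, -0.0, 0.155]
force: [-3.7, 3.2, 7.6]
grip_width: 0.0002
grip_force: 3.7
```

Call:
move_arm:
  increments:
    - [0,0,0,0.02,0,0,0]
    - [0,0,0,0.02,0,0,0]

```text
time_s: 15.85
ee_pos: [0.5095, -0.0433, 0.1103]
eef_rot: [-3.141, 0.0, 0.155]
force: [-4.9, 3.8, 9.4]
grip_width: 0.0004
grip_force: 4.8
```

Call:
move_arm:
  increments:
    - [0,0,0,0.02,0,0,0]
    - [0,0,0,0.02,0,0,0]

```text
time_s: 16.05
ee_pos: [0.5095, -0.043, 0.1085]
eef_rot: [-3.141, 0.0, 0.155]
force: [-6.5, 6.9, 15.0]
grip_width: 0.0002
grip_force: 7.3
```

Call:
move_arm:
  increments:
    - [0,0,0,-0.3,0,0,0]
    - [0,0,0,-0.7,0,0,0]
    - [0,-0.16,0.46,0,0,0,0]
    - [0,-0.17,0.47,0,0,0,0]
    - [0,-0.16,0.47,0,0,0,0]
    - [0,0,0,0.3,0,0,0]
    - [0,0,0,0.3,0,0,0]
    - [0,0,0,0.13,0,0,0]
    - [0,0,0,0.04,0,0,0]
    - [0,0,0,0,0,0,0]

```text
time_s: 17.05
ee_pos: [0.4963, -0.1165, 0.1196]
eef_rot: [3.142, -0.0, 0.155]
force: [-0.6, -0.8, 0.4]
grip_width: 0.0004
grip_force: 0.0
```

Call:
move_arm:
  increments:
    - [0,0,0,0.02,0,0,0]
    - [0,0,0,0.02,0,0,0]
    - [0,0,0,0.02,0,0,0]

```text
time_s: 17.35
ee_pos: [0.4963, -0.1165, 0.1167]
eef_rot: [3.141, -0.0, 0.155]
force: [-0.1, -0.1, -0.5]
grip_width: 0.0004
grip_force: 0.0
```

Call:
move_arm:
  increments:
    - [0,0,0,0.02,0,0,0]
    - [0,0,0,0.02,0,0,0]

```text
time_s: 17.55
ee_pos: [0.4963, -0.1166, 0.1148]
eef_rot: [3.141, -0.0, 0.155]
force: [-2.3, 0.2, 7.8]
grip_width: 0.0005
grip_force: 4.3
```

Call:
move_arm:
  increments:
    - [0,0,0,0.02,0,0,0]
    - [0,0,0,0.02,0,0,0]

```text
time_s: 17.75
ee_pos: [0.4967, -0.1165, 0.1131]
eef_rot: [3.141, -0.002, 0.155]
force: [-0.4, 1.5, 7.1]
grip_width: 0.0006
grip_force: 3.7
```

Call:
move_arm:
  increments:
    - [0,0,0,0.02,0,0,0]
    - [0,0,0,0.02,0,0,0]

```text
time_s: 17.95
ee_pos: [0.4962, -0.1165, 0.1105]
eef_rot: [3.142, -0.0, 0.155]
force: [-0.2, 0.4, 0.6]
grip_width: 0.0001
grip_force: 0.4
```

Call:
move_arm:
  increments:
    - [0,0,0,0.02,0,0,0]
    - [0,0,0,0.02,0,0,0]

```text
time_s: 18.15
ee_pos: [0.496, -0.1167, 0.1084]
eef_rot: [3.142, 0.0, 0.155]
force: [-2.4, -0.3, 4.1]
grip_width: 0.0007
grip_force: 2.2
```

Call:
move_arm:
  increments:
    - [0,0,0,0.02,0,0,0]
    - [0,0,0,0.02,0,0,0]

```text
time_s: 18.35
ee_pos: [0.4962, -0.1165, 0.1062]
eef_rot: [-3.141, -0.0, 0.155]
force: [-1.5, -0.3, 8.9]
grip_width: 0.0004
grip_force: 4.6
```

Call:
move_arm:
  increments:
    - [0,0,0,0.02,0,0,0]
    - [0,0,0,0,0,0,0]

```text
time_s: 18.55
ee_pos: [0.4963, -0.1165, 0.1062]
eef_rot: [3.141, -0.0, 0.155]
force: [-4.9, 0.9, 11.4]
grip_width: 0.0003
grip_force: 5.9
```

Call:
move_arm:
  increments:
    - [0,0,0,0.02,0,0,0]
    - [0,0,0,0,0,0,0]

```text
time_s: 18.75
ee_pos: [0.4965, -0.1167, 0.1061]
eef_rot: [3.141, -0.001, 0.155]
force: [-9.2, 1.4, 22.3]
grip_width: 0.0006
grip_force: 11.0
```

Call:
move_arm:
  increments:
    - [0,0,0,-0.3,0,0,0]
    - [0,0,0,-0.75,0,0,0]
    - [0,0.16,-0.46,0,0,0,0]
    - [0,0.17,-0.47,0,0,0,0]
    - [0,0.16,-0.47,0,0,0,0]
    - [0,0,0,0.3,0,0,0]
    - [0,0,0,0.35,0,0,0]
    - [0,0,0,0.1,0,0,0]
    - [0,0,0,0,0,0,0]

```text
time_s: 19.65
ee_pos: [0.5093, -0.0436, 0.1189]
eef_rot: [-3.141, 0.001, 0.155]
force: [0.1, 0.7, -0.3]
grip_width: 0.0007
grip_force: 0.0
```

Call:
move_arm:
  increments:
    - [0,0,0,0.04,0,0,0]
    - [0,0,0,0.04,0,0,0]
    - [0,0,0,0.04,0,0,0]

```text
time_s: 19.95
ee_pos: [0.5098, -0.0437, 0.1138]
eef_rot: [3.141, -0.001, 0.155]
force: [0.6, -0.3, -0.4]
grip_width: 0.0008
grip_force: 0.0
```

Call:
move_arm:
  increments:
    - [0,0,0,0.02,0,0,0]
    - [0,0,0,0.02,0,0,0]

```text
time_s: 20.15
ee_pos: [0.5097, -0.0436, 0.1115]
eef_rot: [3.142, -0.0, 0.155]
force: [0.4, 0.3, -0.2]
grip_width: 0.0006
grip_force: 0.0
```

Call:
move_arm:
  increments:
    - [0,0,0,0.02,0,0,0]
    - [0,0,0,0.02,0,0,0]

```text
time_s: 20.35
ee_pos: [0.5096, -0.0436, 0.1094]
eef_rot: [3.142, -0.0, 0.155]
force: [0.3, -0.2, 0.3]
grip_width: 0.0005
grip_force: 0.0
```

Pad2 is home: it holds at 22 N without moving. Pad1 has stayed down, so I'll keep going there.

Call:
move_arm:
  increments:
    - [0,0,0,0.02,0,0,0]
    - [0,0,0,0.02,0,0,0]

```text
time_s: 20.55
ee_pos: [0.5096, -0.0436, 0.1074]
eef_rot: [3.142, -0.0, 0.155]
force: [0.8, 1.0, 0.1]
grip_width: 0.0005
grip_force: 0.0
```

Call:
move_arm:
  increments:
    - [0,0,0,0.02,0,0,0]
    - [0,0,0,0.01,0,0,0]

```text
time_s: 20.75
ee_pos: [0.5097, -0.0436, 0.1062]
eef_rot: [3.142, -0.0, 0.155]
force: [-3.9, -0.1, 8.3]
grip_width: 0.001
grip_force: 4.0
```

Call:
move_arm:
  increments:
    - [0,0,0,0.02,0,0,0]
    - [0,0,0,0,0,0,0]

```text
time_s: 20.95
ee_pos: [0.5097, -0.0436, 0.1061]
eef_rot: [3.141, -0.001, 0.155]
force: [-6.4, 0.9, 14.7]
grip_width: 0.0007
grip_force: 7.3
```

Pad1 is home at 0.1061 too. Next is pad0.

Call:
move_arm:
  increments:
    - [0,0,0,0.01,0,0,0]
    - [0,0,0,0,0,0,0]
    - [0,0,0,-0.3,0,0,0]
    - [0,0,0,-0.75,0,0,0]
    - [0,0.5,0.42,0,0,0,0]
    - [0,0.52,0.42,0,0,0,0]
    - [0,0,0,0.3,0,0,0]
    - [0,0,0,0.35,0,0,0]
    - [0,0,0,0.16,0,0,0]
    - [0,0,0,0.04,0,0,0]
    - [0,0,0,0,0,0,0]

```text
time_s: 22.05
ee_pos: [0.5666, -0.0772, 0.1148]
eef_rot: [3.142, -0.0, 0.155]
force: [0.2, -0.1, -0.1]
grip_width: 0.0006
grip_force: 0.0
```

Call:
move_arm:
  increments:
    - [0,0,0,0.04,0,0,0]
    - [0,0,0,0.04,0,0,0]

```text
time_s: 22.25
ee_pos: [0.5668, -0.0772, 0.1111]
eef_rot: [3.141, -0.001, 0.155]
force: [0.2, 0.6, 0.6]
grip_width: 0.0006
grip_force: 0.0
```

Call:
move_arm:
  increments:
    - [0,0,0,0.02,0,0,0]
    - [0,0,0,0.02,0,0,0]

```text
time_s: 22.45
ee_pos: [0.5665, -0.0772, 0.1085]
eef_rot: [3.142, -0.0, 0.155]
force: [-0.1, 0.3, -0.5]
grip_width: 0.0001
grip_force: 0.0
```

Call:
move_arm:
  increments:
    - [0,0,0,0.02,0,0,0]
    - [0,0,0,0.02,0,0,0]

```text
time_s: 22.65
ee_pos: [0.5665, -0.0772, 0.1064]
eef_rot: [3.142, -0.0, 0.155]
force: [-0.3, 0.2, 0.3]
grip_width: 0.0002
grip_force: 0.0
```

Call:
move_arm:
  increments:
    - [0,0,0,0.02,0,0,0]
    - [0,0,0,0.02,0,0,0]
    - [0,0,0,0,0,0,0]

```text
time_s: 22.95
ee_pos: [0.5667, -0.0773, 0.1062]
eef_rot: [3.141, -0.001, 0.155]
force: [-6.8, 0.8, 17.0]
grip_width: 0.0008
grip_force: 8.6
```

Call:
move_arm:
  increments:
    - [0,0,0,0.015,0,0,0]
    - [0,0,0,0,0,0,0]
    - [0,0,0,0,0,0,0]
    - [0,0,0,0,0,0,0]
    - [0,0,0,0,0,0,0]
    - [0,0,0,0,0,0,0]
    - [0,0,0,0,0,0,0]
    - [0,0,0,0,0,0,0]

```text
time_s: 23.75
ee_pos: [0.5669, -0.0773, 0.1061]
eef_rot: [3.141, -0.002, 0.155]
force: [-9.5, 1.8, 23.3]
grip_width: 0.0004
grip_force: 11.6
```

Pad0 held firmly at 23 N for 0.8 s. Now the same holds on pad1 and pad2, to confirm the cover is down all round.

Call:
move_arm:
  increments:
    - [0,0,0,-0.3,0,0,0]
    - [0,0,0,-0.75,0,0,0]
    - [0,-0.5,-0.42,0,0,0,0]
    - [0,-0.52,-0.42,0,0,0,0]
    - [0,0,0,0.3,0,0,0]
    - [0,0,0,0.4,0,0,0]
    - [0,0,0,0.2,0,0,0]
    - [0,0,0,0.06,0,0,0]
    - [0,0,0,0.03,0,0,0]
    - [0,0,0,0.02,0,0,0]
    - [0,0,0,0.02,0,0,0]
    - [0,0,0,0.01,0,0,0]
    - [0,0,0,0,0,0,0]
    - [0,0,0,0,0,0,0]
    - [0,0,0,0,0,0,0]
    - [0,0,0,0,0,0,0]
    - [0,0,0,0,0,0,0]
    - [0,0,0,0,0,0,0]

```text
time_s: 25.55
ee_pos: [0.5101, -0.0437, 0.1061]
eef_rot: [3.141, -0.002, 0.155]
force: [-7.3, 1.1, 15.3]
grip_width: 0.0008
grip_force: 8.0
```

Call:
move_arm:
  increments:
    - [0,0,0,-0.3,0,0,0]
    - [0,0,0,-0.75,0,0,0]
    - [0,-0.16,0.46,0,0,0,0]
    - [0,-0.17,0.47,0,0,0,0]
    - [0,-0.16,0.47,0,0,0,0]
    - [0,0,0,0.3,0,0,0]
    - [0,0,0,0.4,0,0,0]
    - [0,0,0,0.2,0,0,0]
    - [0,0,0,0.06,0,0,0]
    - [0,0,0,0.03,0,0,0]
    - [0,0,0,0.02,0,0,0]
    - [0,0,0,0.02,0,0,0]
    - [0,0,0,0.02,0,0,0]
    - [0,0,0,0,0,0,0]
    - [0,0,0,0,0,0,0]
    - [0,0,0,0,0,0,0]
    - [0,0,0,0,0,0,0]
    - [0,0,0,0,0,0,0]
    - [0,0,0,0,0,0,0]

```text
time_s: 27.45
ee_pos: [0.4968, -0.1167, 0.1061]
eef_rot: [3.141, -0.002, 0.155]
force: [-6.1, 2.4, 15.8]
grip_width: 0.0003
grip_force: 8.2
```

Call:
move_arm:
  increments:
    - [0,0,0,-0.3,0,0,0]
    - [0,0,0,-0.7,0,0,0]
    - [0,0,0,-0.8,0,0,0]
    - [0,0,0,-0.8,0,0,0]
    - [0,0.3,-0.3,-0.8,0,0,0]
    - [0,0.3,-0.3,0,0,0,0]
    - [0,0,0,0,0,0,0]
    - [0,0,0,0,0,0,0]

```text
time_s: 28.25
ee_pos: [0.5209, -0.0822, 0.2738]
eef_rot: [-3.141, 0.001, 0.156]
force: [0.3, -1.0, 0.1]
grip_width: 0.0005
grip_force: 0.0
```

```bash
python3 - <<'E'
from h import *
o,p=wrist();print(o["force"],o["time_s"],o["ee_pos"])
overlay(p,(.524,-.0842),.165,.165,.082,"pics/a.png",(80,280,150,350),3)
a=cv2.imread("pics/a.png")
q=ctrl.camera("scene")["color"][180:265,195:280]
cv2.imwrite("pics/fin.png",np.hstack([cv2.resize(a,(400,400)),cv2.resize(q,(400,400),interpolation=cv2.INTER_CUBIC)]))
E
```

```text
[ 0.28303008 -1.01778933  0.1072734 ] 28.25 [ 0.52093652 -0.08220458  0.27383816]
```

View pics/fin.png

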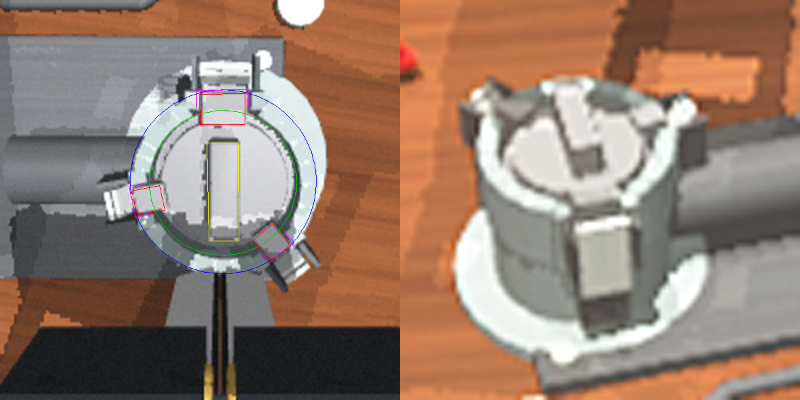

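The picture shows the cover level and flush in the pot. In the left view the home overlay fits the pads at (222,108), (148,200) and (272,242), and the right view shows the lugs down in their slots. All three pads measured 106 mm, so I'm handing in.

```bash
python3 -c "
from station import ctrl
print(ctrl.hand_in())"
```

```text
the job is handed in; nothing more can be done
None
```

The cover is turned into line and pressed home: all three pads measured 106 mm (home height) under 15–23 N holds, the arm is clear, no other things were touched, and the job is handed in.

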